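Unhook a check weight from its safety hook and put it in its nest

TASK

Take the check weight off the safety hook: holding it by its grip block, push it back so that its own bar presses the sprung keeper open, then lift it out over the hook's nose without forcing it and without touching the keeper with the fingers. Then lower it upright into the empty large nest of the nest block until it is right down, and only then let go. Leave the small weight, the sample pot and the other things where they are.

Things in the scene. Friction and masses are not known exactly. Their poses are not given: they have to be found in the camera images.
- hook_stand: Fixed steel stand, base plate 110 x 68 x 8 mm. Its hook, 14 mm wide in y, points to the stand's -x. Origin on the bench straight below the middle of the hook's pocket; +x goes back to the post, z up. Post block's front face at x 51 mm; post and the keeper's ears (from x 26 mm) rise to 179 mm above the bench.
- hook_pocket (a point): Middle of the pocket on the hook's bowl floor, 135 mm above the bench; axes as the stand's. The weight's bar rests about here (within 3 mm) at the start, under the lip and before the keeper. Lifted here it meets the lip. Pushed back (+x) 14 mm or more it clears the lip and can go straight up; 18 mm is a good push; at 29 mm the weight's body meets the post.
- keeper (a joint): Keeper: sprung steel flap 12 mm wide, pivot 32 mm behind the pocket's middle and 36 mm above the bowl floor, leaning forward and down to 9 mm behind the pocket's middle. 0 rad = shut (rest); grows as its lower end is pushed back; stop at 0.62. An 18 mm push of the bar opens it to about 0.4 rad and needs about 4 N. It springs shut by itself.
- check_weight: Check weight, about 0.36 kg, 188 mm tall, hung on the hook at the start. Origin at the centre of its underside, z up. Round steel body 44 mm in diameter, 45 mm tall, bottom edge bevelled 3 mm. Two 6 mm rods at y +18 and -18 mm rise either side of the hook and carry the cross bar and, on top, a black grip block.
- weight_grip (a point): Middle of the check weight's black grip block, 175 mm above its underside; block 12 mm thick along the weight's x, 46 mm along y, 26 mm tall. Best gripped from above across its 12 mm, the fingers in front and behind.
- weight_bar (a point): Middle of the check weight's 8 mm round cross bar (along y), 107 mm above its underside, 58 mm clear above its body. So on the hook it can rise at most 48 mm before its body meets the bowl floor from below (22 mm clear the nose): take it forward (-x of the stand) until the bar is 45 mm or more before the pocket's middle, then raise it further.
- nest_block: Fixed grey plastic block 70 x 120 x 22 mm with two round nests in its top, a large one at y -26 mm (empty) and a small one at y +34 mm (holding the small weight). Origin at the centre of its underside on the bench.
- large_nest (a point): Centre of the floor of the large nest, 6 mm above the bench; bore 48 mm in diameter, 16 mm deep, mouth bevelled 2 mm. The check weight's underside belongs here; its turn about the vertical does not matter.
- small_weight: Small round steel weight, 26 mm in diameter, 43 mm tall, standing in the small nest. Origin at its underside. To be left there.
- pot: Sample pot with a red screw cap, 46 mm in diameter, 57 mm tall, standing on the bench near the stand. Origin at its underside. To be left alone.
- bottle_blue: Clear bottle with a blue cap, 69 mm in diameter, 129 mm tall, on the bench to the right. Origin at its underside. To be left alone.
- vial: Small vial with a violet cap, 24 mm in diameter, 54 mm tall, on the bench to the right. Origin at its underside. To be left alone.
- hook_lip (a point): Middle of the rear edge of the hook's lip, top side, 10 mm behind the pocket's middle and 22 mm above the bowl floor. The nose stands upright at x -14 to -6 mm in the stand's frame, as high as the lip; the lip reaches back from its top over the pocket, its underside 14 mm above the bowl floor. The bowl floor is 10 mm thick.
Not all that is in view belongs to the job. There is more than one size of the nest_block; the job needs the larger. There is more than one size of the check_weight; the one meant has the size given above.

How it is judged:
By the outcome, as a careful person would: the job done as asked, in the order asked, and still so for the second after the job is handed in, with the robot touching nothing.
It also fails if it takes over 42 s, if anything falls off the work surface, if the arm or the gripper's body presses on something with over 40 N, if the wrist force passes 120 N, or if a joint passes its speed limit or range.

ROBOT

A 6-joint arm with a two-finger parallel gripper is mounted at the origin on a cart in front of the work surface, level with it; the furniture and walls round the work are solid. World frame = base frame: x ahead of the robot, y to its left, z up, the work surface at z = 0. Lengths are in m, angles in rad, forces in N, time in s.
With the tool pointing down it reaches from about 0.35 to 0.975 m from the base axis. Payload 7.1 kg.
Tool frame: the origin (TCP) lies midway between the tips of the shut fingers; the grasp point (between the pads) lies 19 mm behind it; z points along the fingers, y is the line along which they close (so a half turn about z gives the same grasp; the last joint's range is limited). The gripper opens to 88 mm and grips with 3 to 60 N. Pads are 20 mm wide; open, the fingers measure 115 mm over their backs; the gripper's body (75 mm by 178 mm) begins 61 mm behind the grasp point.
Start: joints at [-1.348, 0.423, 1.63, -0, 1.089, -0.019], TCP at [0.15, -0.607, 0.223] pointing down, gripper open.
Joint ranges: [-3, 3], [-0.9, 2.11], [0.09, 2.58], [-1.31, 4.45], [0.11, 2.69], [-2.54, 2.54]. Speed limits (rad/s): [2.39, 2.39, 3.01, 3.14, 3.14, 3.14].

INTERFACE

Orientations are given as a unit quaternion [w, x, y, z].
In Python, from station import move_pose, movel, movej, command_gripper, wait, inverse_kinematics, read_camera, camera_info, MotionError, job_done, get_time, get_joint_pos, get_qvel, get_effort, get_tcp_pos, get_ee_rot, get_ft_force, get_ft_torque, get_grip_width, get_finger_force gives the robot as it stands. Calls block until the motion is done:
- move_pose(position, orientation): joint-space move of the TCP to a pose.
- movel(position, frame=None, v=0.15, until_force=None): straight line of the TCP; frame=None keeps the orientation; v is the mean speed in m/s. With until_force (N) it stops when the force on the tool has changed by that much, and returns True; else False.
- movej(angles): joint-space move.
- command_gripper(opening): opening from 0.0 (shut) to 1.0 (fully open); the grip force is fixed at half the most; returns when the fingers have stopped.
- wait(seconds).
- inverse_kinematics(position, orientation): joint angles nearest the present ones, or None.
- read_camera(name): name is "side" or "top"; returns the picture (480x640x3 uint8, red, green, blue); there is no depth.
- camera_info(name): a dict with "intrinsics" (3x3 intrinsics, pixels), "T" (4x4, takes a point from camera to world coordinates). Camera axes: x right, y up, looking along -z (the intrinsics and any distortion apply to the point x, -y, -z); pixel columns grow to the right and rows downward; lengths in m; the calibration is good to about 2 mm. A picture is of the moment at which its call begins. camera_info takes no time and is no camera call.
A pose or a line that the arm cannot do raises MotionError and nothing moves.
- job_done(): hands the job in; it is judged then, once.
Readings, each from a call of its own:
- get_time(): time.
- get_joint_pos(): joint angles.
- get_qvel(): joint speeds.
- get_effort(): joint torques, N m.
- get_tcp_pos(): TCP position.
- get_ee_rot(): TCP orientation.
- get_ft_force(): force on the tool from outside, world axes, zero at the start.
- get_ft_torque(): the same for the moment, N m.
- get_grip_width(): opening from 0.0 (shut) to 1.0 (fully open).
- get_finger_force(): force on a finger pad.
Only numpy, scipy, OpenCV 4.12 (cv2) and the standard library are available. Lean on these libraries where they do the work, as an engineer would, in place of code of your own. Each camera call takes 0.05 s, during which the arm holds its last target. There are 200 camera calls.

## Working session

There is one attempt and no reset: what is moved stays moved. The work goes in short steps, each a Python script; the robot and the scene stay as the last script left them, time stands still between calls to the robot, and variables do not carry over. Pictures are saved under pics/ and viewed, at most 13 in all, crops included, and the job is handed in when it is done.

```bash
mkdir -p pics
python3 - <<'E'
from station import *
import cv2
for n in("side","top"):
    cv2.imwrite(f"pics/{n}0.png",read_camera(n)[:,:,::-1]); c=camera_info(n); print(n,c)
print(get_time(),get_ee_rot())
E
```

```text
side {'intrinsics': array([[492.91315197,   0.        , 317.88614584],
       [  0.        , 492.91315197, 231.31614398],
       [  0.        ,   0.        ,   1.        ]]), 'T': array([[-0.99929354, -0.03433172,  0.01528898,  0.46676842],
       [ 0.03379933, -0.64310458,  0.76503209,  0.40738961],
       [-0.01643245,  0.76500839,  0.64381064,  0.71496663],
       [ 0.        ,  0.        ,  0.        ,  1.        ]])}
top {'intrinsics': array([[574.77763632,   0.        , 325.19716145],
       [  0.        , 574.77763632, 253.02675801],
       [  0.        ,   0.        ,   1.        ]]), 'T': array([[-0.01791159,  0.99847086, -0.05229836,  0.41179582],
       [-0.99983242, -0.01768905,  0.00471493, -0.25221524],
       [ 0.00378261,  0.05237405,  0.99862037,  1.11826615],
       [ 0.        ,  0.        ,  0.        ,  1.        ]])}
0.1 [-6.72768353e-04  9.92699712e-01  1.20610207e-01 -7.97033216e-05]
```

View pics/side0.png

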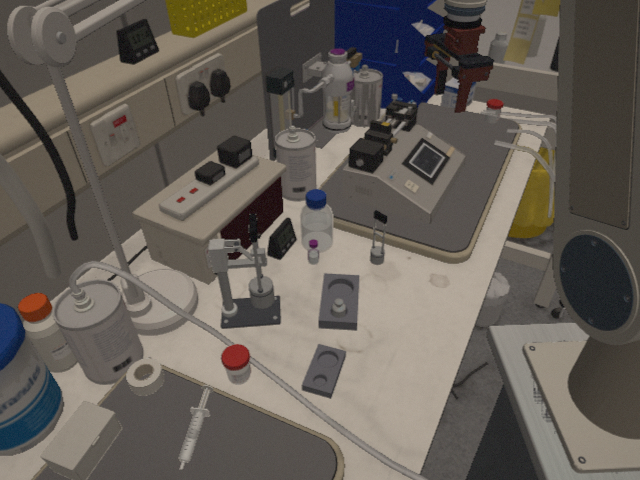

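View pics/top0.png

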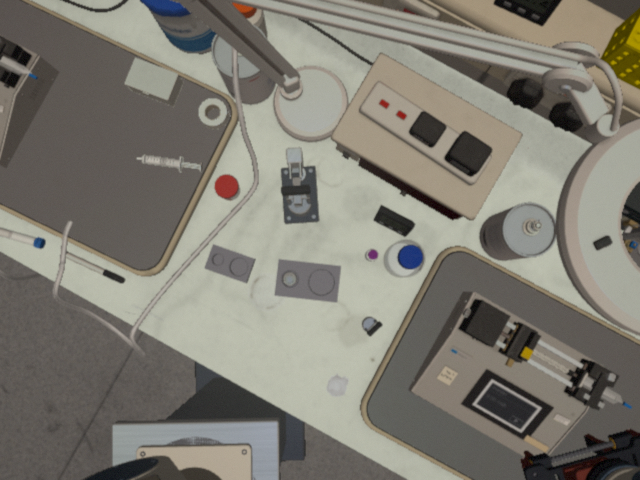

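The side view shows the stand at (250,310) with a check weight on its hook at (260,290), and a smaller check weight standing at (378,250). It also shows a large nest block at (340,300) holding the small weight, and a small one at (325,370). In the top view the stand is at (300,190), the large block at (308,280), the small block at (230,263) and the pot at (227,187). By size, I need the hanging weight and the block at (308,280), so I'll enlarge both.

Run:
```python
import cv2
a=cv2.imread("pics/top0.png")[140:310,190:390]; cv2.imwrite("pics/topc.png",cv2.resize(a,(800,680)[:2] if 0 else None,fx=3.5,fy=3.5,interpolation=2) if 0 else cv2.resize(a,None,fx=3.5,fy=3.5,interpolation=cv2.INTER_CUBIC))
a=cv2.imread("pics/side0.png")[200:340,190:380]; cv2.imwrite("pics/sidec.png",cv2.resize(a,None,fx=4,fy=4,interpolation=cv2.INTER_CUBIC))
```

```text
(no output)
```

View pics/topc.png

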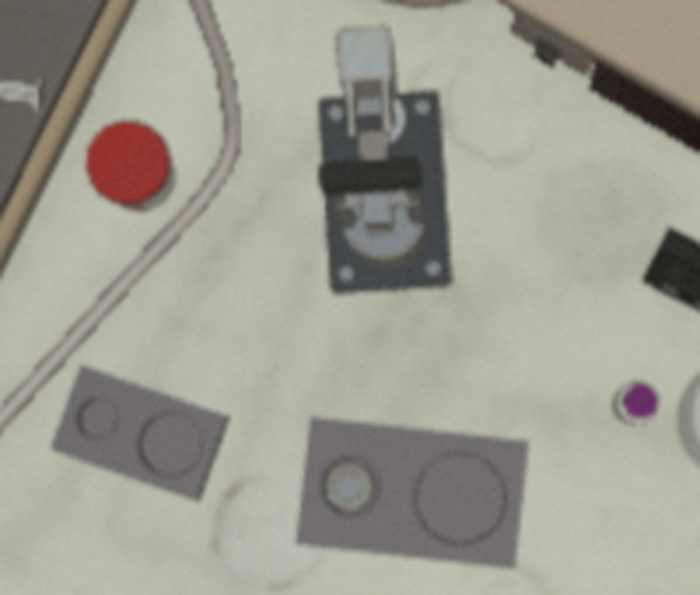

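View pics/sidec.png

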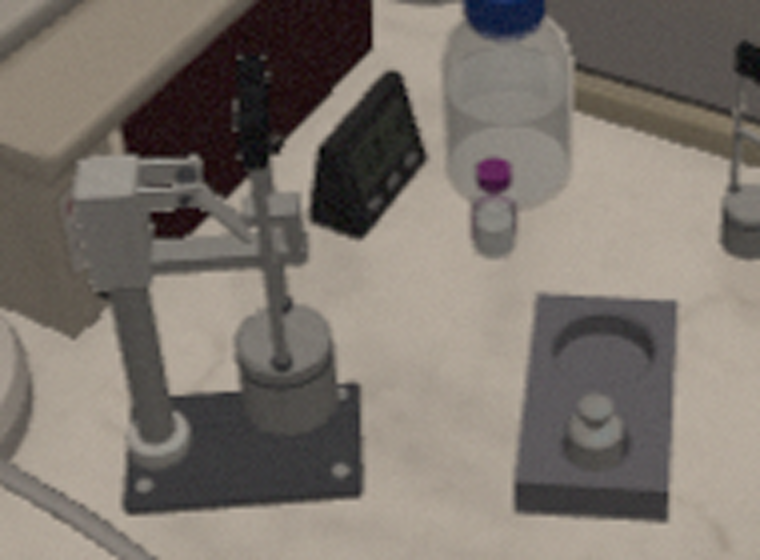

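```bash
cat > h.py <<'E'
from station import *
import numpy as np, cv2
def unc(p,off,s): return (np.array(p,float)+.5)/s-.5+np.array(off)
T=lambda p: unc(p,(190,140),3.5)
S=lambda p: unc(p,(190,200),4)
def ray(n,uv):
    c=camera_info(n);K=c["intrinsics"];M=c["T"]
    d=np.linalg.inv(K)@[uv[0],uv[1],1]; d=M[:3,:3]@[d[0],-d[1],-d[2]]
    return M[:3,3],d
def atz(n,uv,z):
    o,d=ray(n,uv); return o+d*(z-o[2])/d[2]
def proj(n,P):
    c=camera_info(n);M=c["T"]
    q=(np.asarray(P)-M[:3,3])@M[:3,:3]; q=q*[1,-1,-1]; q=q@c["intrinsics"].T
    return q[...,:2]/q[...,2:]
E
python3 - <<'E'
from h import *
np.set_printoptions(precision=4,suppress=True)
B=np.array([atz("top",T(p),.008) for p in [(319,100),(437,92),(451,284),(332,292)]])
print("base",B,[np.linalg.norm(B[i]-B[i-1]) for i in range(4)],B.mean(0))
Bs=np.array([atz("side",S(p),.008) for p in [(125,498),(128,398),(358,384),(360,487)]]);print("base side",Bs,[np.linalg.norm(Bs[i]-Bs[i-1]) for i in range(4)],Bs.mean(0))
N=np.array([atz("top",T(p),.022) for p in [(312,418),(527,440),(515,567),(297,545)]])
print("nest",N,[np.linalg.norm(N[i]-N[i-1]) for i in range(4)],N.mean(0))
print("bore",atz("top",T((460,498)),.022), "small",atz("top",T((350,486)),.022))
Ns=np.array([atz("side",S(p),.022) for p in [(538,296),(676,300),(668,490),(516,484)]])
print("nest side",Ns,[np.linalg.norm(Ns[i]-Ns[i-1]) for i in range(4)],Ns.mean(0))
print("bore side",atz("side",S((603,359)),.022))
d=(B[0]+B[1]-B[2]-B[3]);print("stand yaw",np.arctan2(d[1],d[0]))
d=(N[0]+N[1]-N[2]-N[3]);print("nest yaw",np.arctan2(d[1],d[0]))
for p in [(320,165),(419,157)]: print("grip far top edge",atz("top",T(p),.220))
for p in [(322,194),(421,187)]: print("grip near bottom edge",atz("top",T(p),.194))
print("lip/nose top",[atz("top",T(p),.157) for p in [(366,203),(391,202),(392,228),(366,229)]])
print("side grip",atz("side",S((253,60)),.22),atz("side",S((256,165)),.194))
E
```

```text
base [[ 0.637  -0.1739  0.008 ]
 [ 0.6403 -0.2397  0.008 ]
 [ 0.5328 -0.2456  0.008 ]
 [ 0.5295 -0.1796  0.008 ]] [np.float64(0.10761541431852084), np.float64(0.06585184502257561), np.float64(0.10770060595696232), np.float64(0.0660759618483401)] [ 0.5849 -0.2097  0.008 ]
base side [[ 0.636  -0.1788  0.008 ]
 [ 0.6417 -0.2402  0.008 ]
 [ 0.5313 -0.2438  0.008 ]
 [ 0.5287 -0.1802  0.008 ]] [np.float64(0.10731627553386122), np.float64(0.06160990824095126), np.float64(0.11048254068144893), np.float64(0.06372567103785347)] [ 0.5844 -0.2107  0.008 ]
nest [[ 0.4592 -0.1686  0.022 ]
 [ 0.4451 -0.2856  0.022 ]
 [ 0.3763 -0.2778  0.022 ]
 [ 0.3903 -0.1595  0.022 ]] [np.float64(0.06951668436678805), np.float64(0.11783032825447162), np.float64(0.06933630105207211), np.float64(0.11906050953278619)] [ 0.4177 -0.2229  0.022 ]
bore [ 0.4142 -0.2485  0.022 ] small [ 0.4218 -0.1888  0.022 ]
nest side [[ 0.4424 -0.2853  0.022 ]
 [ 0.3745 -0.2791  0.022 ]
 [ 0.3896 -0.1603  0.022 ]
 [ 0.4574 -0.1669  0.022 ]] [np.float64(0.11934179762525388), np.float64(0.06815817722435531), np.float64(0.11980126739470282), np.float64(0.06810682548719482)] [ 0.416  -0.2229  0.022 ]
bore side [ 0.4132 -0.2413  0.022 ]
stand yaw 0.05413000035814525
nest yaw -0.12232996784983412
grip far top edge [ 0.5645 -0.1889  0.22  ]
grip far top edge [ 0.5673 -0.2335  0.22  ]
grip near bottom edge [ 0.5554 -0.1878  0.194 ]
grip near bottom edge [ 0.5578 -0.2336  0.194 ]
lip/nose top [array([ 0.5564, -0.2063,  0.157 ]), array([ 0.5567, -0.2183,  0.157 ]), array([ 0.5441, -0.2186,  0.157 ]), array([ 0.5438, -0.2061,  0.157 ])]
side grip [ 0.5595 -0.2287  0.22  ] [ 0.5585 -0.1933  0.194 ]
```

```bash
cat >> h.py <<'E'
from scipy.spatial.transform import Rotation as Ro
a=0.056
Rm=np.array([[-np.sin(a),np.cos(a),0],[np.cos(a),np.sin(a),0],[0,0,-1]]).T
q=Ro.from_matrix(Rm).as_quat(); Q=[q[3],q[0],q[1],q[2]]
G=np.array([.5612,-.2110,.189]); X=np.array([np.cos(a),np.sin(a),0]); Z=np.array([0,0,1.])
def st(m): print(m,round(get_time(),2),np.round(get_tcp_pos(),4),"F",np.round(get_ft_force(),1),"w",round(get_grip_width()*88,1),"ff",get_finger_force())
E
python3 - <<'E'
from h import *
st(0)
print(inverse_kinematics(G+Z*.12,Q))
movel(get_tcp_pos()+Z*.1); move_pose(G+Z*.12,Q); st(1)
print(np.round(get_joint_pos(),3))
print(movel(G,v=.1,until_force=8)); st(2)
cv2.imwrite("pics/side1.png",cv2.resize(read_camera("side")[180:330,180:380,::-1],None,fx=4,fy=4,interpolation=2))
E
```

```text
0 0.1 [ 0.1496 -0.6063  0.222 ] F [-0.5 -0.7 -0.1] w 87.8 ff 0.0
[-3.79478960e-01  3.00125403e-01  1.60352894e+00 -4.44089210e-16
  1.23793831e+00 -4.35478960e-01]
1 2.96 [ 0.5609 -0.2119  0.309 ] F [0.1 0.6 0.3] w 87.9 ff 0.0
[-0.381  0.3    1.603 -0.     1.238 -0.435]
False
2 4.31 [ 0.5617 -0.2112  0.1897] F [-0.2 -0.6  0.2] w 87.9 ff 0.0
```

View pics/side1.png

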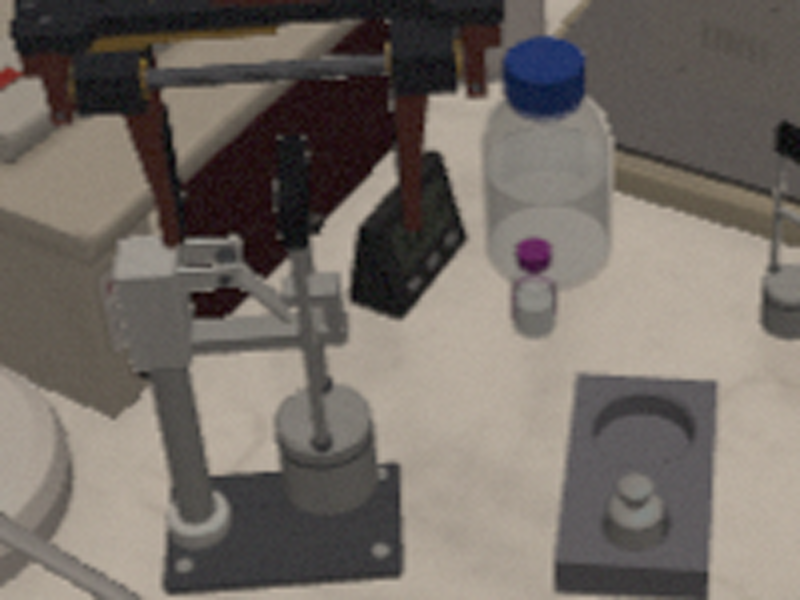

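The open fingers straddle the grip block at (292,190), with their tips at (170,240) and (412,225). The rear tip is above the post top and the block is roughly midway, so I'll close.

Run:
```python
from h import *
command_gripper(0.0); st("closed")
f0=get_ft_force()
p=get_tcp_pos()
for d in (.006,.012,.0175):
    r=movel(p+X*d,v=.03,until_force=12); st(("push",d,r))
cv2.imwrite("pics/side2.png",cv2.resize(read_camera("side")[180:330,180:380,::-1],None,fx=4,fy=4,interpolation=2))
```

```text
closed 5.51 [ 0.5609 -0.211   0.189 ] F [-2.4 -0.9  1. ] w 12.3 ff 29.999147951602936
('push', 0.006, False) 5.85 [ 0.5658 -0.2106  0.1888] F [-5.4 -0.   4. ] w 12.2 ff 29.999801516532898
('push', 0.012, False) 6.2 [ 0.5698 -0.2102  0.1887] F [-12.1  -1.    8.9] w 12.8 ff 30.003643333911896
('push', 0.0175, False) 6.53 [ 0.5749 -0.2099  0.1886] F [-12.1  -1.4   8.6] w 14.0 ff 30.0032096542418
```

View pics/side2.png

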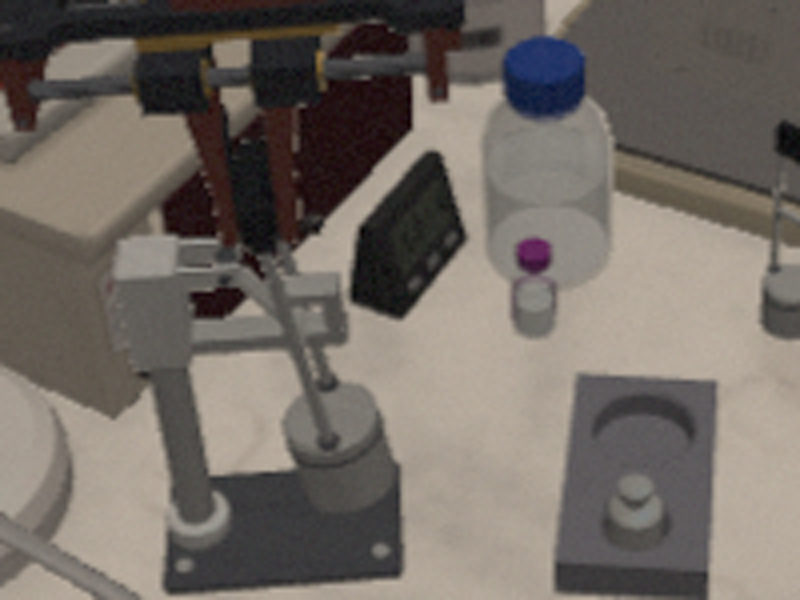

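The weight has tilted in the pads: its body has swung forward to (340,450). The vertical force is +8.6 N, so the bar is being pressed onto the bowl floor. I'll back off, raise it slightly to unload the floor, and push again.

Run:
```python
from h import *
p0=np.array([.5609,-.211,.189])
movel(p0,v=.04); wait(.2); st("back")
for dz in (.001,.002,.003):
    movel(p0+Z*dz,v=.02); wait(.15); st(("up",dz))
for d in (.005,.009,.013):
    movel(p0+Z*.003+X*d,v=.04,until_force=10); wait(.15); st(("push",d))
cv2.imwrite("pics/side3.png",cv2.resize(read_camera("side")[180:330,180:380,::-1],None,fx=4,fy=4,interpolation=2))
```

```text
back 7.37 [ 0.561 -0.211  0.189] F [-0.7 -1.   1. ] w 11.9 ff 30.00011444091797
('up', 0.001) 7.77 [ 0.5607 -0.2109  0.1897] F [-0.4 -0.2 -4. ] w 11.7 ff 29.99932497739792
('up', 0.002) 8.17 [ 0.5609 -0.211   0.191 ] F [-0.7  0.5 -3.7] w 11.7 ff 29.999223053455353
('up', 0.003) 8.57 [ 0.5609 -0.211   0.192 ] F [-0.4  0.3 -3.2] w 11.6 ff 29.99929279088974
('push', 0.005) 8.99 [ 0.5659 -0.2107  0.1921] F [-1.1  0.8 -2.6] w 11.9 ff 29.99939650297165
('push', 0.009) 9.39 [ 0.5698 -0.2105  0.1919] F [-2.5  0.4 -2.8] w 11.8 ff 29.999392926692963
('push', 0.013) 9.79 [ 0.5737 -0.2102  0.1919] F [-2.4  1.6 -3.3] w 11.6 ff 29.99923288822174
```

View pics/side3.png

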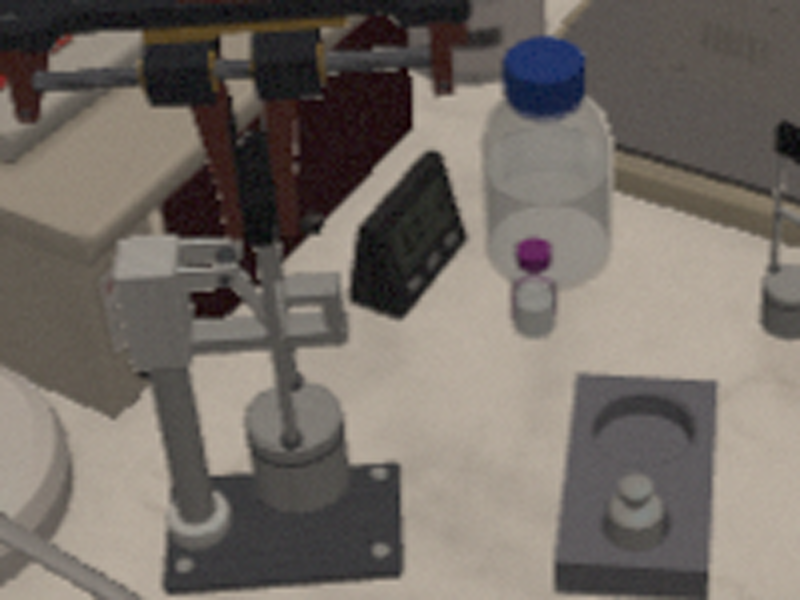

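Now it stays upright: the rods are straight, the body is at (298,450), the keeper is open, and the force is just the weight plus about 2.5 N. I'll finish the push, lift, and go forward.

Run:
```python
from h import *
p0=np.array([.5609,-.211,.189])
movel(p0+Z*.003+X*.0175,v=.04,until_force=8); wait(.1); st("push")
ok=not movel(p0+Z*.016+X*.0175,v=.04,until_force=4); st(("lift1",ok))
if ok:
    ok=not movel(p0+Z*.034+X*.0175,v=.05,until_force=5); wait(.1); st(("lift2",ok))
if ok:
    ok=not movel(p0+Z*.034-X*.06,v=.07,until_force=5); wait(.1); st(("fwd",ok))
cv2.imwrite("pics/side4.png",cv2.resize(read_camera("side")[180:330,180:380,::-1],None,fx=4,fy=4,interpolation=2))
```

```text
push 10.21 [ 0.5781 -0.21    0.1919] F [-4.4 -0.6 -4.7] w 11.7 ff 29.999195337295532
('lift1', True) 10.68 [ 0.5789 -0.2102  0.2063] F [-4.2  1.  -1.3] w 11.7 ff 29.999767541885376
('lift2', False) 11.12 [ 0.5768 -0.2094  0.2169] F [-0.9  1.2 -3.2] w 11.8 ff 29.999310672283173
```

View pics/side4.png

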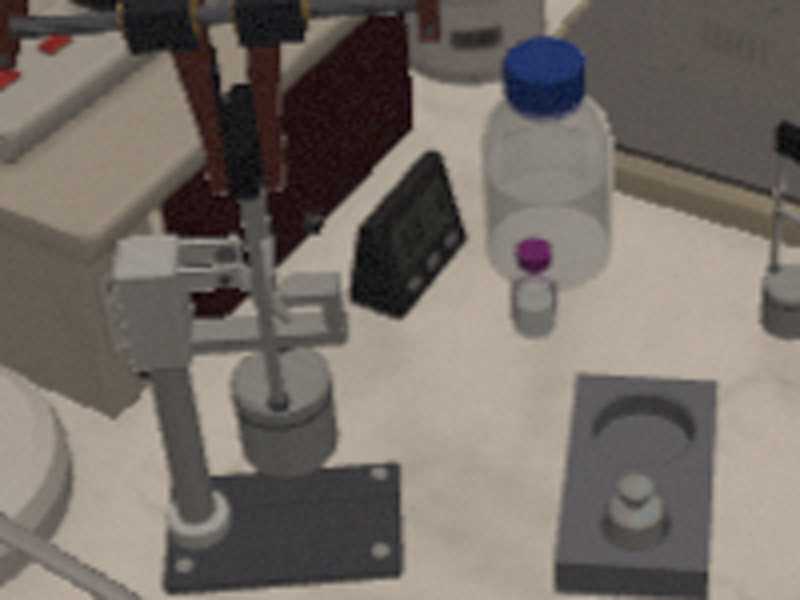

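The force stop was only the keeper letting go: the bar is 28 mm up, the weight is upright and nothing is loaded. Continuing forward and over to the nest.

Run:
```python
from h import *
p0=np.array([.5609,-.211,.189]); N=np.array([.4139,-.2487,0])
movel(p0+Z*.034+X*.0165,v=.05,until_force=6); st("up")
ok=not movel(p0+Z*.034-X*.06,v=.08,until_force=7); wait(.1); st(("fwd",ok))
if ok:
    movel(N+Z*.235,v=.12,until_force=8); wait(.2); st("over nest")
    movel(N+Z*.190,v=.1,until_force=4); wait(.2); st("above")
    cv2.imwrite("pics/topn.png",cv2.resize(read_camera("top")[200:330,230:390,::-1],None,fx=4,fy=4,interpolation=2))
    cv2.imwrite("pics/siden.png",cv2.resize(read_camera("side")[180:330,280:440,::-1],None,fx=4,fy=4,interpolation=2))
```

```text
up 11.46 [ 0.5777 -0.2102  0.2231] F [-0.4  0.3 -4. ] w 11.8 ff 29.99927043914795
('fwd', True) 12.67 [ 0.5015 -0.2144  0.223 ] F [-0.4  0.1 -4.4] w 12.1 ff 29.999311566352844
over nest 13.8 [ 0.4144 -0.2485  0.2349] F [ 0.3 -0.3 -3.1] w 11.8 ff 29.99918282032013
above 14.6 [ 0.4144 -0.249   0.1907] F [ 0.2 -0.1 -3.1] w 11.8 ff 29.99922215938568
```

View pics/siden.png

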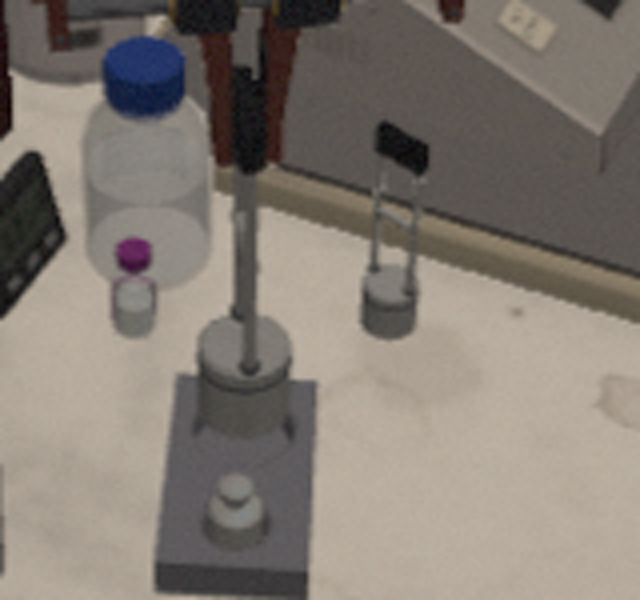

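The weight hangs upright over the large nest, with its body at columns 198–292 against bore edges at about 197–293. Lowering with a force guard.

Run:
```python
from h import *
N=np.array([.4139,-.2487,0])
for z in (.178,.170,.1655,.160):
    r=movel(N+Z*z,v=.03,until_force=5); wait(.1); st((z,r))
    if r: break
cv2.imwrite("pics/sided.png",cv2.resize(read_camera("side")[180:330,280:440,::-1],None,fx=4,fy=4,interpolation=2))
```

```text
(0.178, False) 15.35 [ 0.414  -0.2488  0.1781] F [ 0.1  0.1 -3.8] w 11.9 ff 29.999223947525024
(0.17, False) 15.87 [ 0.4139 -0.2487  0.17  ] F [ 1.  -0.2 -3.6] w 12.0 ff 29.99929815530777
(0.1655, False) 16.27 [ 0.4139 -0.2487  0.1655] F [-0.5  0.  -3.7] w 12.0 ff 29.99929815530777
(0.16, True) 16.57 [ 0.4143 -0.2491  0.1626] F [-0.3  0.5  3.7] w 11.9 ff 30.000456869602203
```

View pics/sided.png

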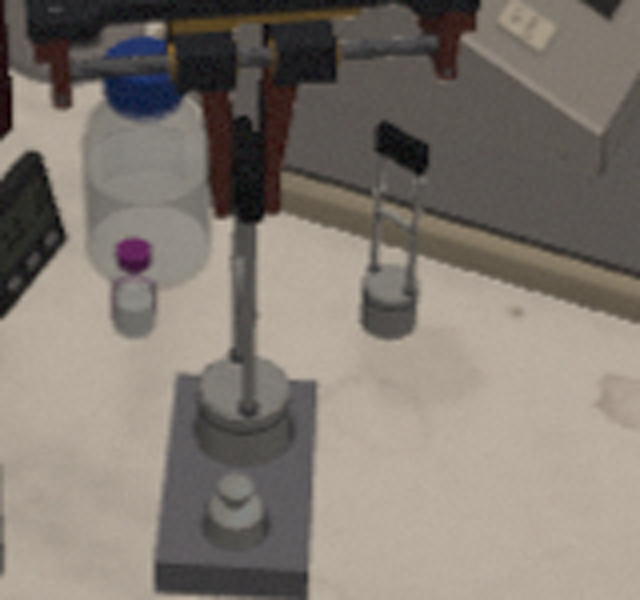

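The floor contact came at z 0.1626, against 0.163 expected. The weight stands upright in the bore at (245,410), so it's right down. Releasing and withdrawing straight up.

Run:
```python
from h import *
p=get_tcp_pos(); wait(.2)
command_gripper(1.0); wait(.2); st("open")
movel(p+Z*.10,v=.1); wait(.6); st("up")
cv2.imwrite("pics/sidee.png",cv2.resize(read_camera("side")[180:400,180:440,::-1],None,fx=2.7,fy=2.7,interpolation=2))
```

```text
open 18.26 [ 0.4136 -0.2485  0.1619] F [ 0.4  0.3 -0.3] w 88.1 ff 0.0
up 20.02 [ 0.4143 -0.2491  0.2626] F [ 0.4 -0.7  0.4] w 88.1 ff 0.0
```

View pics/sidee.png

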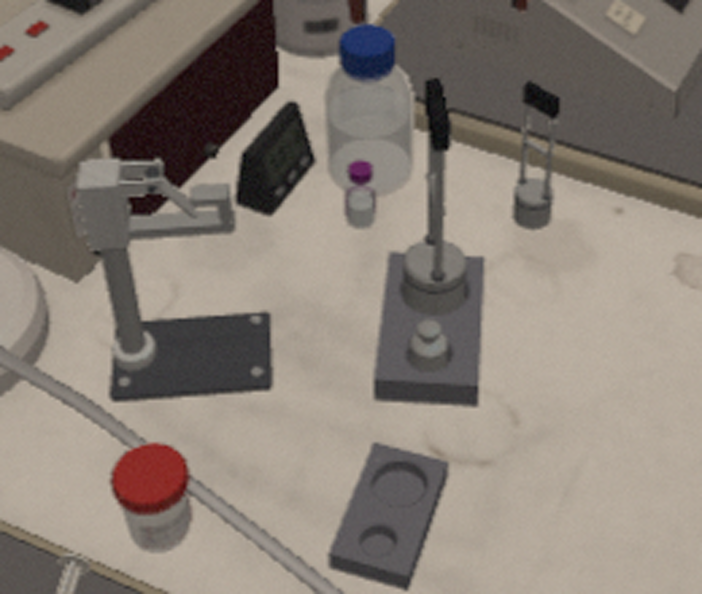

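The weight stands upright in the large nest at (436,275), the keeper is shut at (175,190), and the pot and small weight haven't moved.

```bash
python3 -c "
from station import *
print(job_done())"
```

```text
the job is handed in; nothing more can be done
None
```

The check weight is off the hook and standing upright, right down in the large nest, and was handed in at about 20 s; the first push tilted it in the grip and pressed its bar on the bowl floor (about 12 N), so I backed off, raised it 3 mm and pushed again cleanly.

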